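# Swing a mounting plate home in its bench jig

### The arm

A 6-joint arm with a two-finger parallel gripper is mounted at the origin on the work surface. World frame = base frame: x ahead of the robot, y to its left, z up, the work surface at z = 0. Lengths are in m, angles in rad, forces in N, time in s.
With the tool pointing down it reaches from about 0.35 to 0.85 m from the base axis. Payload 8.1 kg.
Tool frame: the origin (TCP) lies on the centre line of the jaws, within the pads' length; the fingertips stand 17 mm ahead of it and the grasp point (between the pads) lies 2 mm behind it; x points along the fingers, z is the direction in which the jaws open and shut, and the axes are right-handed (so a half turn about x gives the same grasp; the last joint's range is limited). The gripper opens to 93 mm and grips with 3 to 60 N. Pads are 15 mm wide; open, the fingers measure 128 mm over their backs; the gripper's body (75 mm by 188 mm) begins 65 mm behind the grasp point.
Start: joints at [-1.407, 0.13, 1.488, -0, 1.523, -0.085], TCP at [0.148, -0.582, 0.236] pointing down, gripper open.
Joint ranges: [-2.96, 2.96], [-0.89, 2.26], [0.02, 2.5], [-1.34, 4.48], [0, 2.73], [-2.66, 2.66]. Speed limits (rad/s): [2.39, 2.39, 2.79, 3.14, 3.14, 3.14].

### API

Orientations are given as a rotation vector (axis times angle).
In Python, from plant import telemetry, optics, workorder gives the robot as it stands.
- The arm moves only by the shell command python3 -m inch 'ROWS' [FORCE]. ROWS is JSON, a list that holds one entry, the list of rows, each a list of 7 numbers: the shift along the tool's x, y, z in m, then the turn, a rotation vector about the tool's x, y, z in rad, then the opening, from 0 (shut) to 1 (fully open). In form: [[[tx, ty, tz, ax, ay, az, grip], ...]]. A call has 1 to 20 rows; each row shifts and turns the pose as measured when the row begins, along the tool's axes as they then stand; what a row does not reach is not made up. A row lasts 1/10 s, in which the tool goes at most 50 mm and 8.59 degrees, less where a joint would pass 70% of its speed; a pose out of reach is approached as far as the arm can. A call is refused whole if a number of a shift passes 0.05 or a number of a turn 0.15, either way. A call with a gripper value outside its range is refused whole. The fingers move at their own pace and stop on an object; FORCE is the grip in N (left out, the last holds). Time passes only in rows, so rows that do not move let the fingers close. It gives the time, the measured TCP pose, the force and the opening at its end, in the units of the state.
- telemetry.read_state(): the state, without advancing time (a new reading comes with each control period).
- optics.read_camera(name): name is "side" or "top" or "wrist"; returns a dict with "frame" (384x512x3 uint8, blue, green, red), "fx", "fy", "cx", "cy" (pixels), "rvec" (rotation vector, rad) and "tvec" (3), from world to camera coordinates, as OpenCV has them. Camera axes: x right, y down, z forward; pixel columns grow to the right and rows downward; lengths in m; the calibration is good to about 2 mm. A picture is of the moment at which its call begins. There is no depth.
- workorder.close_job(): hands the job in, once; it reports no verdict.
The state is a dict: "t": time; "q": joint angles; "dq": joint speeds; "joint_torque": joint torques, N m; "tool_pos": TCP position; "orientation": TCP orientation; "force": force on the tool from outside, world axes, zero at the start; "wrist_torque": the same for the moment, N m; "opening": finger opening in m.
Only numpy, scipy, OpenCV 4.12 (cv2) and the standard library are available. Lean on these libraries where they do the work, as an engineer would, in place of code of your own. Each camera call takes 0.05 s, during which the arm holds its last target. There are 200 camera calls.

### The job

Get the notched aluminium mounting plate home in the jig: slide it, lying flat, until its notched corner bears on the peg, then push the opposite corner so that the plate turns about the peg, its long edge passing under the sprung shoe, and press it firmly against the stop screw without forcing it. Keep the notch on the peg, leave the plate lying there, and leave the other things alone.

Things in the scene. Friction and masses are not known exactly. Their poses are not given: they have to be found in the camera images.
- jig: grey tooling plate 270 x 260 mm, 10 mm thick, fixed to the bench at various places and yaws. Origin on its underside, below the centre of the mounting plate when that is home; its top is 10 mm above the origin. Home, the plate lies square to the jig, axes parallel (within about 0.07 rad, depending on the stop screw).
- peg: upright steel peg, 14 mm in diameter and 19 mm high, fixed on the jig's top at jig x = -61, y = +46 mm. Origin at the centre of its foot, on the jig's top.
- peg_mid (a point): point on the peg's axis, 4 mm above the jig's top (half the plate's thickness)
- plate: loose flat aluminium plate 140 (x) x 110 (y) x 8 mm, 0.27 to 0.45 kg, with a 16 x 16 mm square notch in its (-x, +y) corner. Origin on the underside, where the peg's axis lies when both notch faces bear on the peg: faces at plate x = 7 mm (facing -x) and y = -7 mm (facing +y). It covers x -9 to 131 mm, y -101 to 9 mm. Sliding it takes 1 to 4 N.
- notch (a point): point at the plate's origin but half-way up its thickness; coincides with peg_mid when the notch is fully on the peg. At the start it is 8 to 20 mm off the peg towards jig +x, and the plate is turned 0.45 to 0.62 rad anticlockwise, seen from above, from home.
- far_corner (a point): the plate's corner opposite the notch, at plate x = 131, y = -101 mm, half-way up its thickness. The plate is turned home (clockwise from above) by pushing its short edge (plate x = 131 mm) near this corner towards plate -x; pushed so, the notch stays on the peg.
- stop_block: aluminium block 22 x 22 x 22 mm fixed on the jig at jig x = 10, y = -88 mm; origin at the centre of its foot. A brass stop screw, 10 mm thick, sticks out of it towards jig +y; the plate's long edge (plate y = -101 mm) comes to bear on its tip, at jig y = -59 to -51 mm as the screw happens to be set, which is not measured: feel for it. Press the plate on it with about 8 N; it stands up to 20 N.
- post: steel post 28 x 20 mm, 34 mm high with its arms, on the jig at jig x = 46, y = -92 mm; origin at the centre of its foot. It carries a black round-bottomed sprung shoe (24 mm wide along jig x, radius 12 mm, lowest at jig y = -43 mm, 2 mm below the plate's top) that rides up on the plate as the long edge is pushed beneath it, pressing down with 1 to 2 N; some 1 to 4 N of drag over the last 20 mm.
Mind the look-alikes: they are no part of the job. Of the things that look like the plate, the largest one is meant.

How it is judged:
By the outcome, as a careful person would: the job done as asked, in the order asked, and still so for the second after the job is handed in, with the robot touching nothing.
It also fails if it takes over 58 s, if anything falls off the work surface, if the arm or the gripper's body presses on something with over 40 N, if the wrist force passes 120 N, or if a joint passes its speed limit or range.

## Working session

There is one attempt and no reset: what is moved stays moved. The work goes in short steps, Python scripts to look and compute and a shell command to move; the robot and the scene stay as the last step left them, time stands still between calls to the robot, and variables do not carry over. Pictures are saved under pics/ and viewed, on a budget of 10 in all, crops included, one or two more only if the job needs it, and the job is handed in when it is done.

```bash
mkdir -p pics; ls; python3 - <<'E'
from plant import telemetry, optics
import cv2
print(telemetry.read_state())
for n in("top","side"):
    c=optics.read_camera(n); cv2.imwrite(f"pics/{n}0.png",c["frame"]); print(n,{k:v for k,v in c.items() if k!="frame"})
E
```

```text
pics
{'t': 0.0, 'q': array([-1.40741882e+00,  1.31128701e-01,  1.48928033e+00, -3.19322399e-05,
        1.52296888e+00, -8.53704700e-02]), 'dq': array([-0.00122281, -0.00146034,  0.0004141 , -0.00207783,  0.00249758,
        0.00192819]), 'joint_torque': array([ 1.19104334e-03, -5.59841073e+01, -4.91756558e+01,  7.70642096e-02,
        3.56850028e-02, -1.18199009e-04]), 'tool_pos': array([ 0.14765571, -0.58100212,  0.23460622]), 'orientation': array([ 1.02521637,  1.31802546, -1.02323313]), 'force': array([-0.64067718, -0.22764246,  0.07978016]), 'wrist_torque': array([ 0.03185835,  0.00157585, -0.03007291]), 'opening': 0.0924940198008294}
top {'fx': 357.62504451646043, 'fy': 357.62504451646043, 'cx': 260.662006077184, 'cy': 190.25081220710913, 'rvec': array([ 2.20018288, -2.18238899,  0.14557738]), 'tvec': array([-0.06633578,  0.5253586 ,  0.70087892])}
side {'fx': 451.80422391060404, 'fy': 451.80422391060404, 'cx': 251.28632570033503, 'cy': 190.91616278481695, 'rvec': array([ 0.26501488, -2.62843769,  1.45784042]), 'tvec': array([0.50331322, 0.11446947, 0.74233255])}
```

View pics/top0.png

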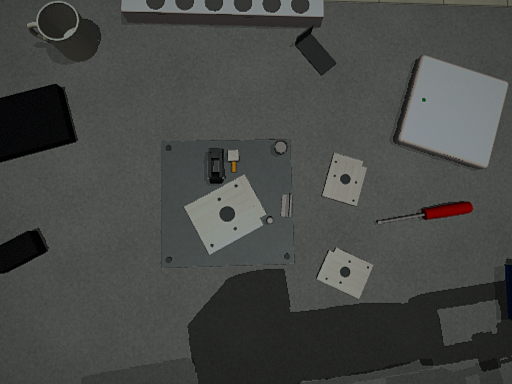

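View pics/side0.png

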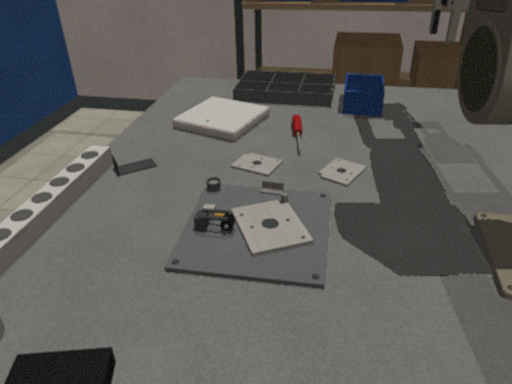

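Top view: jig spans (162–293, 140–266), jig +x to the image left, +y down. The plate's notch is near the peg at (268,219); stop block (233,155), post/shoe (215,165). Decoys on the right at (345,180) and (345,272).

```bash
cat > h.py <<'E'
import numpy as np, cv2
from plant import telemetry, optics
def ray(c,uv,z):
    R=cv2.Rodrigues(c["rvec"])[0]; o=-R.T@c["tvec"]
    d=R.T@np.array([(uv[0]-c["cx"])/c["fx"],(uv[1]-c["cy"])/c["fy"],1])
    return o+d*(z-o[2])/d[2]
def proj(c,p):
    R=cv2.Rodrigues(c["rvec"])[0]; q=R@np.asarray(p)+c["tvec"]
    return np.array([c["fx"]*q[0]/q[2]+c["cx"],c["fy"]*q[1]/q[2]+c["cy"]])
def tool():
    s=telemetry.read_state(); return s,np.array(s["tool_pos"]),cv2.Rodrigues(np.array(s["orientation"]))[0]
def totool(d):
    return tool()[2].T@np.asarray(d)
E
python3 - <<'E'
from h import *
c=optics.read_camera("top"); f=c["frame"]; hsv=cv2.cvtColor(f,cv2.COLOR_BGR2HSV)
R=cv2.Rodrigues(c["rvec"])[0]; print("cam",-R.T@c["tvec"]); print("toolR",tool()[2].round(3))
g=cv2.cvtColor(f,cv2.COLOR_BGR2GRAY)
print(g[250,180],g[240,210],g[290,140],f[250,180],f[240,210])
m=(g>150).astype(np.uint8)
for k in cv2.findContours(m,0,2)[0]:
    a=cv2.contourArea(k)
    if a>300:
        r=cv2.minAreaRect(k); print(a,r)
        if 170<r[0][0]<270 and r[0][1]>150:
            e=cv2.approxPolyDP(k,3,True)[:,0]; print(e.tolist()); print([ray(c,x,.018)[:2].round(4).tolist() for x in e])
for uv in [(162,141),(293,139),(294,265),(162,267)]: print(ray(c,uv,.01).round(4))
print("peg top",ray(c,(268,219),.029).round(4))
cv2.imwrite("pics/crop.png",cv2.resize(f[130:275,150:305],None,fx=5,fy=5,interpolation=cv2.INTER_CUBIC)[:600*2])
w=optics.read_camera("wrist"); cv2.imwrite("pics/w0.png",w["frame"])
Rw=cv2.Rodrigues(w["rvec"])[0]; print("wcam",-Rw.T@w["tvec"],Rw[2])
E
```

```text
cam [ 0.45747987 -0.03430296  0.74911202]
toolR [[-0.     0.969  0.246]
 [ 0.001  0.246 -0.969]
 [-1.     0.    -0.001]]
73 139 77 [73 74 70] [135 142 135]
[0.6283 0.1435 0.01  ]
[ 0.6369 -0.1304  0.01  ]
[ 0.3746 -0.1319  0.01  ]
[0.3701 0.1353 0.01  ]
peg top [ 0.4677 -0.0771  0.029 ]
wcam [ 0.21338556 -0.56455182  0.38566453] [-0.23843392 -0.06001159 -0.96930278]
```

View pics/crop.png

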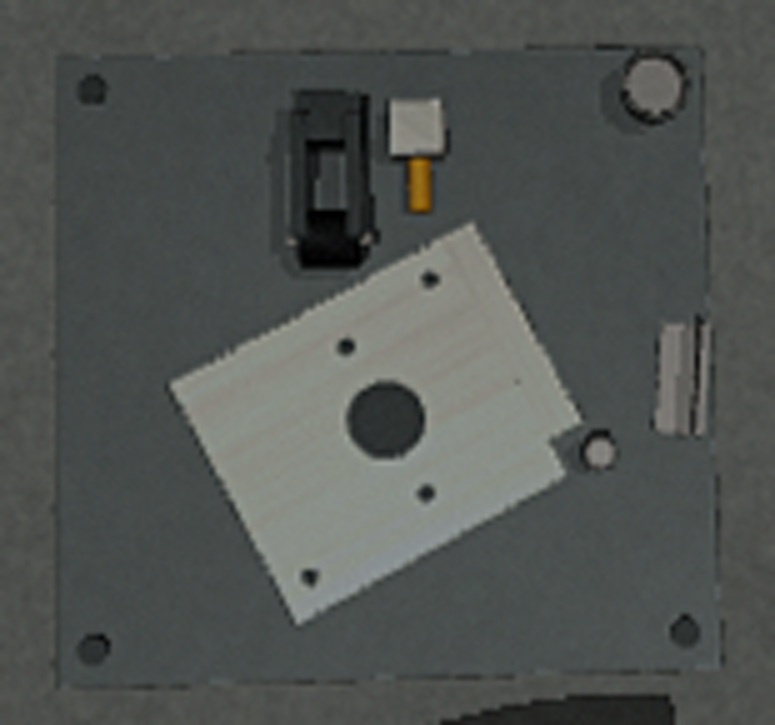

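The enlarged crop shows the notch's inner corner at crop (550,440), just left of the peg (600,450). The far corner is at (170,384), the shoe at (330,250), and the screw tip at (420,212).

```bash
cat > m.py <<'E'
from h import *
def P(c,x,y,z): return ray(c,(150+(x-2)/5,130+(y-2)/5),z)[:2]
def jigframe(c):
    k=[P(c,*q,.01) for q in [(58,58),(704,47),(718,668),(58,687)]]
    return k
E
python3 - <<'E'
from m import *
c=optics.read_camera("top")
k=jigframe(c); print(np.round(k,4).tolist())
print("sides",[round(np.linalg.norm(k[i]-k[i-1]),4) for i in range(4)])
ex=(k[0]-k[1])+(k[3]-k[2]); ey=(k[3]-k[0])+(k[2]-k[1])
print("yaw",np.arctan2(ex[1],ex[0]),np.arctan2(-ey[0],ey[1]))
yaw=np.arctan2(ex[1],ex[0])
peg=P(c,600,451,.029); peg2=P(c,598,455,.029)
blk=P(c,416,127,.032); 
Rj=np.array([[np.cos(yaw),-np.sin(yaw)],[np.sin(yaw),np.cos(yaw)]])
print("peg",peg,"blk",blk,"peg->blk jig",Rj.T@(blk-peg), "expect .071,-.134")
jo=peg-Rj@np.array([-.061,.046]); print("jig o",jo)
pts=dict(A=(472,224),far=(170,384),C=(298,625),D=(566,474),E=(549,442),F=(581,421))
W={n:P(c,*q,.018) for n,q in pts.items()}
for n in W: print(n,W[n].round(4),"jig",(Rj.T@(W[n]-jo)).round(4))
px=np.mean([W['far']-W['A'],W['C']-W['D']],0); pa=np.arctan2(px[1],px[0]); print("plate yaw rel",pa-yaw, "lens",np.linalg.norm(W['far']-W['A']),np.linalg.norm(W['C']-W['far']))
Rp=np.array([[np.cos(pa),-np.sin(pa)],[np.sin(pa),np.cos(pa)]])
loc=dict(A=(-.009,-.101),far=(.131,-.101),C=(.131,.009),D=(.007,.009),E=(.007,-.007),F=(-.009,-.007))
n=np.mean([W[i]-Rp@np.array(loc[i]) for i in W],0); print("notch",n,"off peg jig",Rj.T@(n-peg),"plate",Rp.T@(n-peg))
print("hole ctr plate",Rp.T@(P(c,387,420,.018)-n), "pa",pa)
E
```

```text
[[0.6279, 0.1452], [0.6368, -0.1249], [0.3782, -0.1302], [0.3701, 0.1369]]
sides [np.float64(0.2579), np.float64(0.2702), np.float64(0.2587), np.float64(0.2672)]
yaw 1.6024336052801433 1.5971931407333544
peg [ 0.46610789 -0.08030892] blk [ 0.5965631  -0.00483286] peg->blk jig [ 0.07131173 -0.13277739] expect .071,-.134
jig o [ 0.51015531 -0.01788437]
A [ 0.5591 -0.0278] jig [-0.0115 -0.0486]
far [0.4922 0.0939] jig [0.1123 0.0144]
C [0.3957 0.0403] jig [0.0618 0.1125]
D [ 0.4568 -0.0672] jig [-0.0476  0.0549]
E [ 0.4698 -0.0602] jig [-0.041   0.0417]
F [ 0.4784 -0.0732] jig [-0.0543  0.0335]
plate yaw rel 0.4777182257972017 lens 0.13891349273450088 0.11033922610561203
notch [ 0.4674805  -0.06932138] off peg jig [ 0.01093863 -0.00171948] plate [ 0.00892347 -0.00655606]
hole ctr plate [ 0.06040964 -0.04605116] pa 2.080151831077345
```

View pics/w0.png

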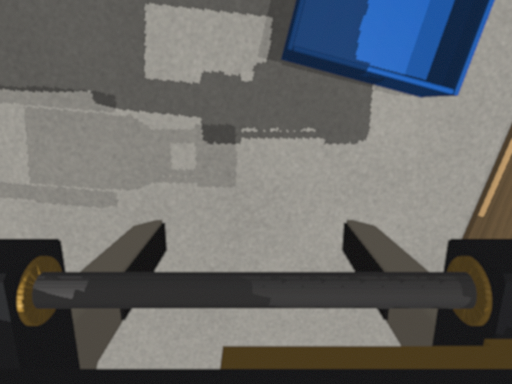

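Measurements agree (peg→block 71.3/−132.8 mm vs 71/−134). The wrist picture shows only the open fingers and the blue bin. The notch is off by (+8.9, −6.6) mm in plate axes, which is straight along the line from hole centre to peg. So I'll put one finger of the open gripper in the 30 mm hole and push along that line, then push the short edge with the gripper closed.

```bash
python3 -m inch '[[[0,0.030,-0.036,0,0,0,1],[0,0.030,-0.036,0,0,0,1],[0,0.030,-0.036,0,0,0,1],[0,0.030,-0.036,0,0,0,1],[0,0.030,-0.036,0,0,0,1],[0,0.030,-0.036,0,0,0,1],[0,0.030,-0.036,0,0,0,1],[0,0.030,-0.036,0,0,0,1],[0,0.030,-0.036,0,0,0,1],[0,0.030,-0.036,0,0,0,1],[0,0.030,-0.036,0,0,0,1],[0,0.030,-0.036,0,0,0,1],[0,0.030,-0.036,0,0,0,1],[0,0.030,-0.036,0,0,0,1],[0,0,0,-0.13,0,0,1],[0,0,0,-0.13,0,0,1],[0,0,0,0,0,0,1]]]'
cat >> h.py <<'E'
def go(target,yawz):
    s,p,R=tool(); d=R.T@(np.array(target)-p); cur=np.arctan2(R[1,2],R[0,2])
    xd=R.T@np.array([0,0,-1.]); tilt=np.cross([1,0,0],xd)
    print("t",round(s["t"],2),"pos",p.round(4),"zang",round(cur,3),"shift",d.round(4),"turn x",round(-((yawz-cur+np.pi)%(2*np.pi)-np.pi),3),"tilt",tilt.round(3),"F",np.round(s["force"],2),"open",round(s["opening"],4))
E
python3 -c "
from h import *
go([.4513,.0539,.1],-1.062)"
```

```text
t: 1.95
tool_pos: [0.4391, 0.0365, 0.2342]
orientation: [0.828, 1.407, -0.818]
force: [0.2, 0.5, -0.7]
opening: 0.093
t 1.95 pos [0.4391 0.0365 0.2342] zang -1.058 shift [ 0.1344  0.0183 -0.009 ] turn x 0.004 tilt [ 0.    -0.001 -0.007] F [ 0.17  0.55 -0.72] open 0.093
```

```bash
python3 -m inch '[[[0.045,0.006,-0.003,0,0,0,1],[0.045,0.006,-0.003,0,0,0,1],[0.045,0.006,-0.003,0,0,0,1],[0.03,0,0,0,0,0,1],[0,0,0,0,0,0,1]]]'
python3 - <<'E'
from h import *
go([.4513,.0539,.03],-1.062)
w=optics.read_camera("wrist"); s=optics.read_camera("side")
im=np.hstack([w["frame"][:, :],cv2.resize(s["frame"][150:300,170:350],None,fx=2.56,fy=2.56)[:384]])
cv2.imwrite("pics/w1.png",cv2.resize(im,(800,int(800*384/im.shape[1]))))
cv2.imwrite("pics/w1w.png",w["frame"])
print(proj(w,[.4782,.0059,.018]),proj(w,[.4661,-.0803,.029]))
E
```

```text
t: 2.45
tool_pos: [0.4542, 0.0526, 0.0675]
orientation: [0.847, 1.392, -0.831]
force: [-0.8, 0.1, 0.4]
opening: 0.0931
t 2.45 pos [0.4542 0.0526 0.0675] zang -1.08 shift [ 0.0375 -0.0025 -0.0027] turn x -0.018 tilt [ 0.     0.003 -0.013] F [-0.85  0.1   0.37] open 0.0931
[337.24543924 217.6483737 ] [447.93562618 300.49469482]
```

View pics/w1.png

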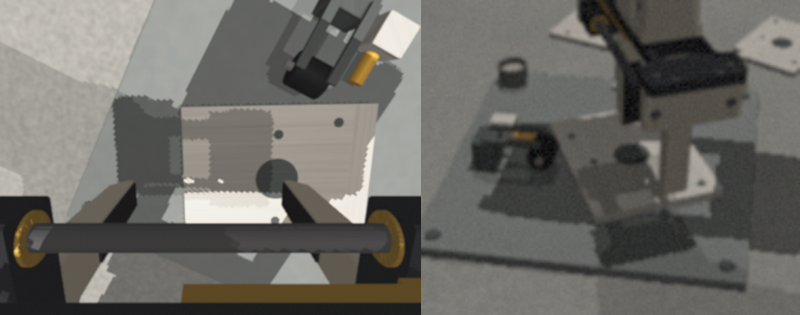

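Hole centre is seen at wrist (337,216), against (337,218) predicted. The right finger's tip is just in front of it at about (345–370, 219–227). The side view shows the finger standing beside the hole.

```bash
python3 - <<'E'
from h import *
w=optics.read_camera("wrist"); s,p,R=tool()
for z in(.046,.055,.064):
    for y in(-.0075,.0075): print(z,y,proj(w,p+R@np.array([.017,y,z])).round(0), proj(w,p+R@np.array([-.02,y,z])).round(0))
cv2.imwrite("pics/wc.png",cv2.resize(w["frame"][170:330,300:500],None,fx=3.7,fy=3.7))
E
```

```text
0.046 -0.0075 [341. 247.] [363. 283.]
0.046 0.0075 [343. 220.] [366. 250.]
0.055 -0.0075 [358. 247.] [384. 283.]
0.055 0.0075 [361. 220.] [388. 250.]
0.064 -0.0075 [375. 247.] [405. 283.]
0.064 0.0075 [378. 220.] [409. 251.]
```

View pics/wc.png

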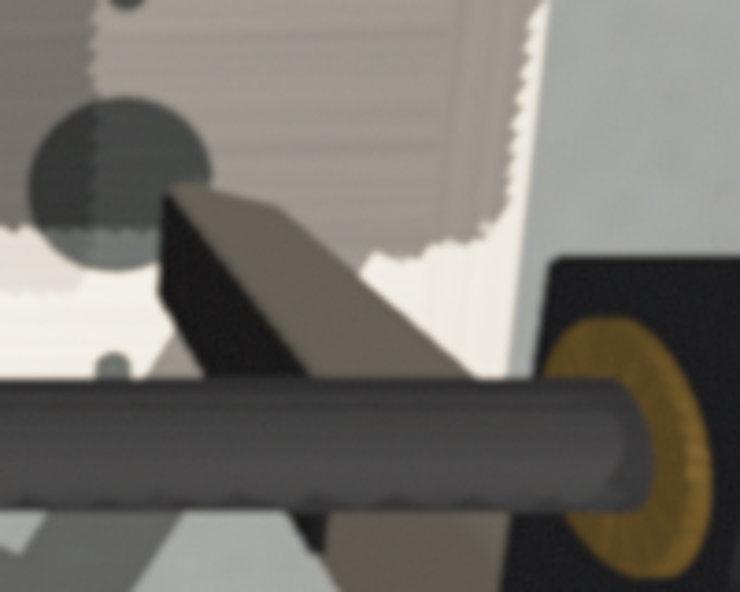

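The finger tip is a ~17 mm block (crop x 165–275) and the hole is ~32 mm across, so it fits. I'll centre it and go down.

```bash
python3 -m inch '[[[0,-0.0025,-0.0025,-0.018,0,0.013,1],[0,0,0,0,0,0,1],[0,0,0,0,0,0,1]]]' >/dev/null;python3 -c "
from h import *
go([.4515,.0535,.03],-1.062)"
```

```text
t 2.9 pos [0.4593 0.0533 0.0795] zang -1.061 shift [ 0.0491 -0.0089 -0.0046] turn x 0.001 tilt [ 0.     0.013 -0.044] F [-0.06  0.39  0.08] open 0.0928
```

```bash
python3 -m inch '[[[0,0,0,0,0,0,1],[0,0,0,0,0,0,1]]]' >/dev/null;python3 -c "
from h import *
s,p,R=tool();print(s['orientation'],R.round(3),s['dq'].round(3))
go([.4515,.0535,.03],-1.062)"
```

```text
[ 0.84843058  1.37064203 -0.7944323 ] [[ 0.049  0.872  0.488]
 [ 0.01   0.488 -0.873]
 [-0.999  0.047  0.015]] [ 0.001 -0.01  -0.004  0.001  0.002  0.002]
t 3.1 pos [0.4605 0.0532 0.0814] zang -1.061 shift [ 0.0509 -0.0101 -0.0054] turn x 0.001 tilt [ 0.     0.015 -0.047] F [-1.07  0.23  0.48] open 0.0927
```

```bash
python3 -m inch '[[[0,-0.010,-0.005,0,0.015,-0.047,1],[0,0,0,0,0,0,1],[0,0,0,0,0,0,1]]]' >/dev/null;python3 -c "
from h import *
go([.4515,.0535,.03],-1.062)"
```

```text
t 3.4 pos [0.4499 0.0527 0.0815] zang -1.061 shift [0.0515 0.0017 0.    ] turn x 0.001 tilt [ 0.     0.    -0.001] F [ 1.06 -0.34 -0.66] open 0.0927
```

Good. Now down, in decreasing steps.

```bash
python3 -m inch '[[[0.015,0.0015,0,0,0,0,1],[0.01,0,0,0,0,0,1],[0.005,0,0,0,0,0,1],[0,0,0,0,0,0,1]]]' >/dev/null;python3 -c "
from h import *
go([.4515,.0535,.03],-1.062)"
```

```text
t 3.8 pos [0.4524 0.0536 0.0506] zang -1.061 shift [ 0.0206 -0.0009 -0.0004] turn x 0.001 tilt [ 0.     0.002 -0.005] F [0.22 0.92 0.19] open 0.0931
```

```bash
python3 -m inch '[[[0.008,-0.0009,-0.0004,0,0.002,-0.005,1],[0.006,0,0,0,0,0,1],[0.003,0,0,0,0,0,1],[0,0,0,0,0,0,1],[0,0,0,0,0,0,1]]]' >/dev/null;python3 -c "
from h import *
go([.4515,.0535,.03],-1.062)"
```

```text
t 4.3 pos [0.4532 0.0534 0.0356] zang -1.061 shift [ 0.0056 -0.0014 -0.0009] turn x 0.001 tilt [ 0.     0.001 -0.001] F [-0.18  0.25 -0.06] open 0.0931
```

```bash
python3 -m inch '[[[0.003,-0.0014,-0.0009,0,0,-0.001,1],[0.002,0,0,0,0,0,1],[0,0,0,0,0,0,1],[0,0,0,0,0,0,1]]]' >/dev/null;python3 -c "
from h import *
go([.4515,.0535,.03],-1.062)"
```

```text
t 4.7 pos [0.4541 0.0535 0.0357] zang -1.061 shift [ 0.0057 -0.0023 -0.0013] turn x 0.001 tilt [ 0.     0.004 -0.003] F [ 0.66 -0.38 -0.4 ] open 0.093
```

```bash
python3 -m inch '[[[0.004,-0.004,-0.0013,0,0.003,-0.003,1]]]' ;python3 -m inch '[[[0.003,-0.002,0,0,0,0,1]]]';python3 -c "
from h import *
go([.4515,.0535,.03],-1.062)"
```

```text
t: 4.8
tool_pos: [0.4538, 0.0531, 0.0347]
orientation: [0.829, 1.401, -0.822]
force: [-3.8, 8.2, 45.9]
opening: 0.0926
t: 4.9
tool_pos: [0.454, 0.0531, 0.0348]
orientation: [0.831, 1.399, -0.819]
force: [-19.1, 10.2, 40.4]
opening: 0.0925
t 4.9 pos [0.454  0.0531 0.0348] zang -1.061 shift [ 0.0047 -0.002  -0.0016] turn x 0.001 tilt [ 0.     0.004 -0.011] F [-19.09  10.25  40.4 ] open 0.0925
```

```bash
python3 -m inch '[[[-0.008,0,0,0,0.004,-0.011,1],[-0.004,0,0,0,0,0,1],[0,0,0,0,0,0,1]]]' ;python3 - <<'E'
from h import *
go([.4515,.0535,.03],-1.062)
c=optics.read_camera("top"); w=optics.read_camera("wrist")
cv2.imwrite("pics/t2.png",np.vstack([cv2.resize(c["frame"][130:275,150:305],None,fx=2.4,fy=2.4),cv2.resize(w["frame"][140:300,250:420],(372,350))])[:700])
cv2.imwrite("pics/wc2.png",np.hstack([cv2.resize(w["frame"][150:300,250:400],None,fx=3,fy=3),cv2.resize(c["frame"][150:267,190:305],None,fx=3,fy=3.85)]) if 0 else cv2.resize(w["frame"][130:310,270:510],None,fx=3.3,fy=3.3))
E
```

```text
t: 5.2
tool_pos: [0.4541, 0.0533, 0.0471]
orientation: [0.826, 1.408, -0.825]
force: [-0.5, -0.0, -0.4]
opening: 0.0931
t 5.2 pos [0.4541 0.0533 0.0471] zang -1.061 shift [ 0.0171 -0.0022 -0.0014] turn x 0.001 tilt [ 0.     0.    -0.001] F [-0.47 -0.01 -0.35] open 0.0931
```

View pics/wc2.png

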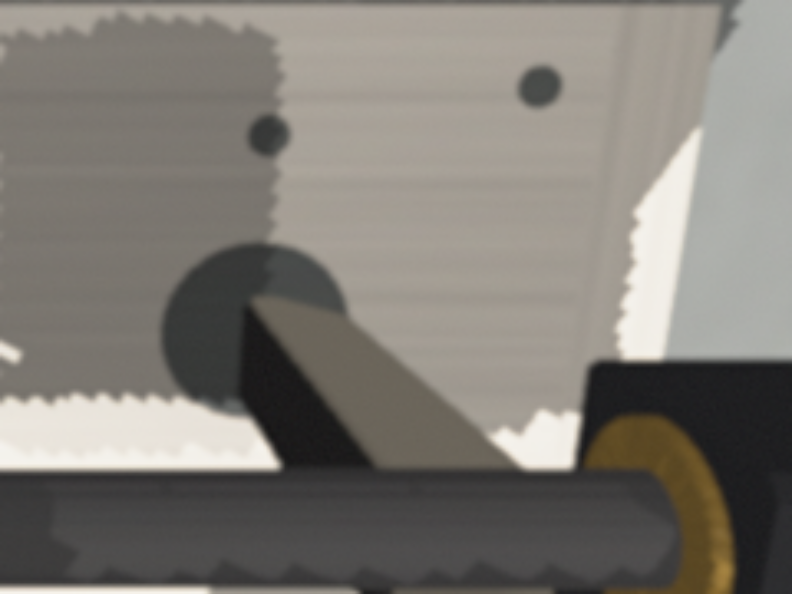

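The hole shows at crop (162–347, 243–415). The finger tip is over its right edge, so the finger sits too far in the jaw-outward direction. I'll compute the hole's position from this close view.

```bash
python3 - <<'E'
from h import *
w=optics.read_camera("wrist"); s,p,R=tool()
def q(x,y): return (270+(x-1)/3.3,130+(y-1)/3.3)
def loc(x,y,z): return R.T@(ray(w,q(x,y),z)-p)
for n,xy in dict(c=(254.5,329),l=(162,329),r=(347,329),t=(254.5,243),b=(254.5,415)).items(): print(n,ray(w,q(*xy),.018).round(4),loc(*xy,.018).round(4))
zt=p[2]-.017
for n,xy in dict(inner=(247,300),outer=(345,316),innerbot=(240,395)).items(): print(n,loc(*xy,zt).round(4))
E
```

```text
c [0.4783 0.0067 0.018 ] [ 0.0283 -0.0011  0.0528]
l [0.4705 0.0206 0.018 ] [ 0.0283 -0.0011  0.0369]
r [ 0.486  -0.0071  0.018 ] [ 0.0283 -0.001   0.0686]
t [0.4912 0.0152 0.018 ] [0.0283 0.0143 0.0517]
b [ 0.4648 -0.0021  0.018 ] [ 0.0283 -0.0171  0.0539]
inner [0.017  0.0082 0.0479]
outer [0.017  0.0055 0.0638]
innerbot [ 0.017  -0.0082  0.0478]
```

```bash
python3 -m inch '[[[0,-0.0022,-0.004,0,0,-0.001,1],[0,0,0,0,0,0,1],[0,0,0,0,0,0,1]]]' >/dev/null ;python3 -c "
from h import *
go([.4515,.0555,.030],-1.062)"
```

```text
t 5.65 pos [0.4478 0.0558 0.0447] zang -1.061 shift [0.0147 0.0031 0.0021] turn x 0.001 tilt [ 0.    -0.002  0.004] F [0.4  0.19 0.13] open 0.0931
```

```bash
python3 -m inch '[[[0.006,0.0022,0.0015,0,-0.002,0.004,1],[0,0,0,0,0,0,1]]]' >/dev/null ;python3 -c "
from h import *
go([.4515,.0555,.030],-1.062)"
```

```text
t 5.85 pos [0.4504 0.0556 0.0379] zang -1.061 shift [0.0079 0.0009 0.0006] turn x 0.001 tilt [ 0.  0. -0.] F [-0.92 -0.31  0.9 ] open 0.0927
```

```bash
python3 -m inch '[[[0.004,0.0002,0.0005,0,0,0,1]]]' >/dev/null ;python3 -c "
from h import *
go([.4515,.0555,.030],-1.062)"; python3 -m inch '[[[0.003,0,0,0,0,0,1]]]';
```

```text
t 5.95 pos [0.4517 0.0553 0.0348] zang -1.061 shift [ 0.0048 -0.0001 -0.0002] turn x 0.001 tilt [ 0.     0.001 -0.001] F [-26.88   8.19  63.78] open 0.0925
t: 6.05
tool_pos: [0.4519, 0.0553, 0.0347]
orientation: [0.826, 1.408, -0.826]
force: [-34.4, 3.5, 65.9]
opening: 0.0924
```

```bash
python3 -c "
from h import *
s,p,R=tool(); print(R.T@s['wrist_torque'],R.T@s['force'])"; python3 -m inch '[[[-0.02,0,0,0,0,0,1],[-0.012,0,0,0,0,0,1],[0,0,0,0,0,0,1]]]' ;python3 - <<'E'
from h import *
go([.4515,.0555,.030],-1.062)
c=optics.read_camera("top"); w=optics.read_camera("wrist")
cv2.imwrite("pics/t3.png",np.hstack([cv2.resize(c["frame"][130:275,150:305],None,fx=2.6,fy=2.6),cv2.resize(w["frame"],(396,377))]))
E
```

```text
[ 1.42043284  0.40820777 -5.3093162 ] [-65.91858585 -28.30847627 -19.75260106]
t: 6.35
tool_pos: [0.4524, 0.0552, 0.0682]
orientation: [0.826, 1.407, -0.826]
force: [-0.3, -0.3, -0.5]
opening: 0.0928
t 6.35 pos [0.4524 0.0552 0.0682] zang -1.061 shift [ 0.0382 -0.0006 -0.0007] turn x 0.001 tilt [ 0.     0.001 -0.   ] F [-0.3  -0.31 -0.46] open 0.0928
```

View pics/t3.png

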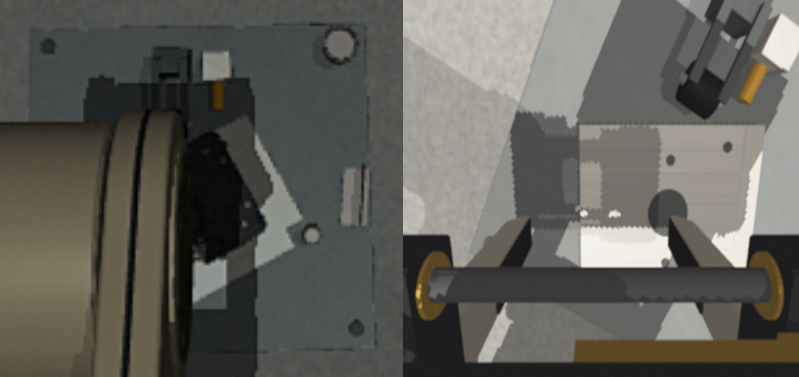

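The plate hasn't moved: its upper corner is still at the same spot and the notch is still off the peg. The tip stopped at plate-top height twice, so the "hole" isn't open to the finger. New plan: set the jaws to ~57 mm and cradle the far corner, one finger on each edge, then push along the corner→peg diagonal.

```bash
python3 -m inch '[[[-0.005,0,0,-0.132,0,0,0.613],[0,0,0,-0.132,0,0,0.613],[0,0,0,-0.132,0,0,0.613],[0,0,0,-0.132,0,0,0.613],[0,0,0,-0.132,0,0,0.613],[0,0,0,0,0,0,0.613]]]' >/dev/null; python3 -c "
from h import *
go([.4926,.0878,.045],-.400)"
```

```text
t 7.05 pos [0.4466 0.055  0.064 ] zang -0.377 shift [0.0184 0.0475 0.0309] turn x 0.023 tilt [ 0.    -0.01   0.005] F [-0.14 -0.27  1.09] open 0.0573
```

```bash
python3 -m inch '[[[0,0.022,0.014,0.012,-0.01,0.005,0.613],[0,0.016,0.010,0,0,0,0.613],[0,0,0,0,0,0,0.613],[0,0,0,0,0,0,0.613]]]' >/dev/null; python3 -c "
from h import *
go([.4926,.0878,.031],-.400)"
```

```text
t 7.45 pos [0.4811 0.0813 0.0596] zang -0.404 shift [0.0285 0.0105 0.0082] turn x -0.004 tilt [ 0.    -0.005  0.003] F [ 0.75 -0.38 -0.75] open 0.0569
```

```bash
python3 -m inch '[[[0,0.010,0.008,0,-0.005,0.003,0.613],[0.012,0,0,0,0,0,0.613],[0.006,0,0,0,0,0,0.613]]]' >/dev/null; python3 -c "
from h import *
go([.4926,.0878,.031],-.400)"
```

```text
t 7.75 pos [0.4924 0.087  0.0403] zang -0.408 shift [ 0.0093  0.0008 -0.0001] turn x -0.008 tilt [ 0.  0. -0.] F [-0.76 -0.64 -0.33] open 0.0572
```

```bash
python3 -m inch '[[[0.006,0.0005,0,0,0,0,0.613],[0.002,0,0,0,0,0,0.613]]]' >/dev/null; python3 -c "
from h import *
go([.4926,.0878,.031],-.400)
import cv2
w=optics.read_camera('wrist'); cv2.imwrite('pics/w4.png',w['frame'])"
```

```text
t 7.95 pos [0.4912 0.0871 0.03  ] zang -0.409 shift [-0.001   0.0012  0.001 ] turn x -0.009 tilt [ 0.    -0.002  0.001] F [-0.49 -0.51 -0.14] open 0.057
```

View pics/w4.png

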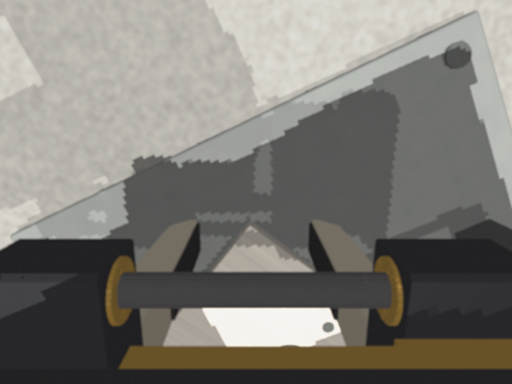

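The wrist view shows the far corner at (250,225), centred between the fingers and clear of both. Now I'll push along the diagonal.

```bash
python3 -m inch '[[[0,-0.008,0.002,0,0,0,0.613],[0,-0.002,0.0005,0,0,0,0.613]]]' >/dev/null; python3 -c "
from h import *
go([.4886,.0620,.031],-.400)";python3 -m inch '[[[0,-0.003,0.0008,0,0,0,0.613]]]'
```

```text
t 8.2 pos [0.4893 0.0765 0.0299] zang -0.408 shift [-0.0011 -0.0136  0.0051] turn x -0.008 tilt [ 0.    -0.002  0.001] F [ 1.18  0.96 -1.  ] open 0.0569
t: 8.3
tool_pos: [0.4892, 0.0732, 0.0303]
orientation: [0.321, 1.549, -0.32]
force: [0.4, 2.1, 0.1]
opening: 0.0567
```

```bash
for i in 1; do python3 -m inch '[[[0,-0.003,0.0008,0,0,0,0.613]]]';python3 -m inch '[[[0,-0.003,0.0008,0,0,0,0.613]]]';python3 -m inch '[[[0,-0.002,0.0005,0,0,0,0.613]]]'; done
```

```text
t: 8.4
tool_pos: [0.489, 0.0699, 0.0306]
orientation: [0.321, 1.548, -0.32]
force: [0.7, 1.9, -1.3]
opening: 0.0569
t: 8.5
tool_pos: [0.4887, 0.0666, 0.0309]
orientation: [0.321, 1.547, -0.32]
force: [0.5, 3.3, -1.3]
opening: 0.0573
t: 8.6
tool_pos: [0.4885, 0.0644, 0.0311]
orientation: [0.322, 1.547, -0.319]
force: [0.7, 3.1, -0.7]
opening: 0.0569
```

```bash
python3 -m inch '[[[0.0005,-0.0012,0.0003,0,0,0,0.613]]]';python3 -m inch '[[[0,-0.001,0.0003,0,0,0,0.613]]]';python3 -m inch '[[[0,-0.001,0.0003,0,0,0,0.613]]]'
```

```text
t: 8.7
tool_pos: [0.4887, 0.0634, 0.0309]
orientation: [0.323, 1.546, -0.319]
force: [0.8, 4.4, 2.1]
opening: 0.0569
t: 8.8
tool_pos: [0.4887, 0.0626, 0.0311]
orientation: [0.323, 1.546, -0.318]
force: [1.7, 3.5, -0.5]
opening: 0.057
t: 8.9
tool_pos: [0.4888, 0.062, 0.0312]
orientation: [0.324, 1.546, -0.317]
force: [2.2, 8.3, -1.4]
opening: 0.057
```

```bash
python3 -m inch '[[[0,-0.001,0.0003,0,0,0,0.613]]]';python3 -m inch '[[[0,-0.0007,0.0002,0,0,0,0.613]]]'; python3 - <<'E'
from h import *
w=optics.read_camera("top"); s=optics.read_camera("side")
cv2.imwrite("pics/t5.png",np.hstack([cv2.resize(w["frame"][180:260,190:290],None,fx=4,fy=4),cv2.resize(s["frame"][160:240,220:320],None,fx=4,fy=4)]))
E
```

```text
t: 9.0
tool_pos: [0.4888, 0.0618, 0.0312]
orientation: [0.325, 1.545, -0.316]
force: [2.1, 9.5, -2.2]
opening: 0.0569
t: 9.1
tool_pos: [0.4888, 0.0619, 0.0312]
orientation: [0.326, 1.545, -0.315]
force: [1.3, 6.5, -1.0]
opening: 0.057
```

View pics/t5.png

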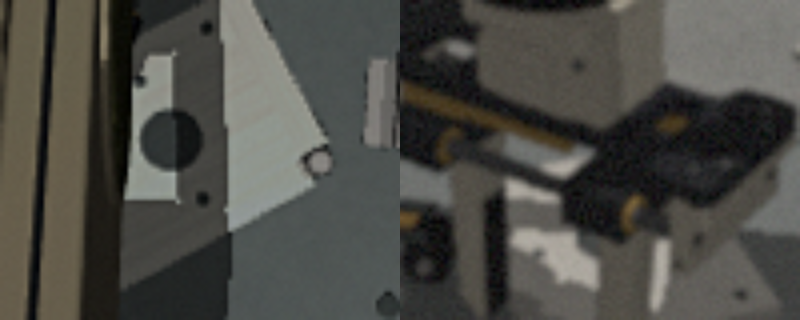

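The notch sits on the peg (left panel at (318,163)) and the plate is square-on as before. Push resistance rose at exactly the predicted position, with both notch faces bearing. Retreat, lift, turn and close for the turning push.

```bash
python3 -m inch '[[[0,0.006,-0.0015,0,0,0,0.613],[0,0.012,-0.003,0,0,0,0.613],[-0.015,0.004,-0.001,0,0,0,0.613],[-0.03,0,0,0,0,0,0.613],[0,0,0,0.13,0,0,0],[0,0,0,0.13,0,0,0],[0,0,0,0.13,0,0,0],[0,0,0,0.13,0,0,0],[0,0,0,0.13,0,0,0],[0,0,0,0,0,0,0]]]' 10 >/dev/null; python3 -c "
from h import *
go([.4649,.1063,.065],-1.062)"
```

```text
t 10.2 pos [0.4914 0.0881 0.0772] zang -1.082 shift [ 0.0122 -0.0149 -0.0285] turn x -0.02 tilt [ 0.    -0.001  0.001] F [-0.55  0.85  0.05] open 0.0137
```

```bash
python3 -m inch '[[[0,-0.012,-0.022,-0.01,0,0,0],[0,-0.003,-0.006,0,0,0,0],[0.01,0,0,0,0,0,0],[0,0,0,0,0,0,0]]]' >/dev/null; python3 - <<'E'
from h import *
go([.4649,.1063,.031],-1.062)
c=optics.read_camera("top"); f=c["frame"]; g=cv2.cvtColor(f,cv2.COLOR_BGR2GRAY)
cv2.imwrite("pics/t6.png",cv2.resize(f[130:275,150:305],None,fx=4,fy=4,interpolation=cv2.INTER_CUBIC))
E
```

```text
t 10.6 pos [0.465  0.1066 0.0665] zang -1.059 shift [ 0.0355 -0.0002  0.0002] turn x 0.003 tilt [-0.     0.001  0.001] F [-0.06  0.15  0.04] open 0.0004
```

View pics/t6.png

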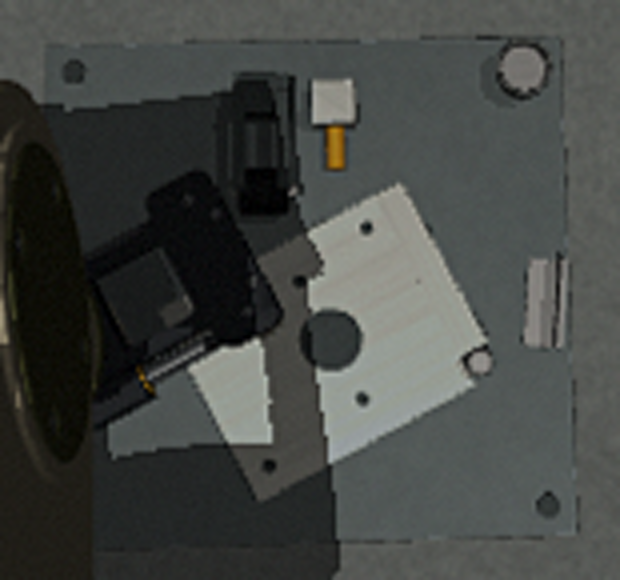

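Top view: notch on the peg at (480,362), and the plate angle is practically unchanged. The closed gripper is outside the short edge near the far corner. Going down, then touching.

```bash
python3 -m inch '[[[0.015,0,0,0,0,0,0],[0.012,0,0,0,0,0,0],[0.006,0,0,0,0,0,0]]]' >/dev/null; python3 -c "
from h import *
go([.4649,.1063,.031],-1.062)";python3 -m inch '[[[0,0,0.006,0,0,0,0]]]'; python3 -m inch '[[[0,0,0.004,0,0,0,0]]]'
```

```text
t 10.95 pos [0.4684 0.1059 0.0344] zang -1.059 shift [ 0.0034 -0.0029 -0.0021] turn x 0.003 tilt [ 0.     0.003 -0.003] F [-0.45 -0.16  0.06] open 0.0005
t: 11.05
tool_pos: [0.4705, 0.1006, 0.0332]
orientation: [0.823, 1.407, -0.824]
force: [-0.3, -0.5, -0.2]
opening: 0.0006
t: 11.15
tool_pos: [0.4729, 0.0965, 0.0332]
orientation: [0.823, 1.407, -0.824]
force: [-0.0, 0.7, -0.5]
opening: 0.0008
```

```bash
cat >> h.py <<'E'
def st(R0=.0175):
    # tool seen about the peg; plate yaw rel home if the finger back is flat on the short edge
    s,p,R=tool(); r=p[:2]-np.array([.4661,-.0803]); yz=np.arctan2(R[1,2],R[0,2])
    rho=np.hypot(*r); th=np.arctan2(r[1],r[0]); pa=th+np.arccos((.131+R0)/rho)
    y=-rho*np.sin(pa-th); tl=np.cross([1,0,0],R.T@np.array([0,0,-1.]))
    d=np.array([np.cos(pa),np.sin(pa)])
    print("t",round(s["t"],2),"yaw rel",round(pa-1.600,3),"tool rel",round(yz+np.pi-1.600,3),"contact y",round(y,4),"z",round(p[2],4),"tilt",tl.round(3),"push F",round(float(s["force"][:2]@d),2),"F",s["force"].round(1))
E
python3 -m inch '[[[0.002,-0.002,0.001,0,0,0,0]]]'; python3 -m inch '[[[0,0,0.002,0,0,0,0]]]'; python3 -c "
from h import *
st()"
```

```text
t: 11.25
tool_pos: [0.4726, 0.0942, 0.0318]
orientation: [0.824, 1.406, -0.824]
force: [-0.1, -1.0, 1.1]
opening: 0.0006
t: 11.35
tool_pos: [0.4735, 0.092, 0.0318]
orientation: [0.824, 1.406, -0.824]
force: [-0.2, 0.0, 0.4]
opening: 0.0005
t 11.35 yaw rel 0.461 tool rel 0.483 contact y -0.0877 z 0.0318 tilt [ 0.     0.002 -0.001] push F 0.09 F [-0.2  0.   0.4]
```

```bash
python3 -m inch '[[[0,0,0.002,0,0,0,0]]]'>/dev/null; python3 -c "
from h import *
st()"; python3 -m inch '[[[0,0,0.002,0,0,0,0]]]'>/dev/null; python3 -c "
from h import *
st()"; python3 -m inch '[[[0,0,0.003,0.02,0,0,0]]]'>/dev/null; python3 -c "
from h import *
st()"
```

```text
t 11.45 yaw rel 0.433 tool rel 0.483 contact y -0.0839 z 0.0322 tilt [ 0.     0.003 -0.002] push F -0.65 F [ 1.1 -0.2  0.4]
t 11.55 yaw rel 0.405 tool rel 0.483 contact y -0.08 z 0.0325 tilt [ 0.     0.003 -0.002] push F 0.64 F [ 0.1  0.7 -0.3]
t 11.65 yaw rel 0.365 tool rel 0.462 contact y -0.0746 z 0.0327 tilt [ 0.     0.003 -0.003] push F 2.69 F [-1.5  2.3  0.5]
```

```bash
python3 -c "
from h import *
s,p,R=tool(); r=p[:2]-np.array([.4661,-.0803])
for pa in (2.04,2.06,2.08): print(pa,r@[np.cos(pa),np.sin(pa)],r@[-np.sin(pa),np.cos(pa)])
for R0 in (.008,.010,.012): st(R0)"
```

```text
2.04 0.14250824223013028 -0.08545226707236396
2.06 0.14077081012435666 -0.08828515202603683
2.08 0.1389770715714524 -0.09108272409601895
t 11.65 yaw rel 0.48 tool rel 0.462 contact y -0.091 z 0.0327 tilt [ 0.     0.003 -0.003] push F 2.72 F [-1.5  2.3  0.5]
t 11.65 yaw rel 0.457 tool rel 0.462 contact y -0.0879 z 0.0327 tilt [ 0.     0.003 -0.003] push F 2.72 F [-1.5  2.3  0.5]
t 11.65 yaw rel 0.434 tool rel 0.462 contact y -0.0846 z 0.0327 tilt [ 0.     0.003 -0.003] push F 2.71 F [-1.5  2.3  0.5]
```

```bash
python3 -m inch '[[[0.001,0.0056,0.0036,0.04,0.003,-0.003,0],[0.0005,0.0056,0.0036,0.04,0,0,0],[0.0005,0.0056,0.0036,0.04,0,0,0]]]'>/dev/null; python3 -c "
from h import *
st(.009)"
```

```text
t 11.95 yaw rel 0.355 tool rel 0.335 contact y -0.0907 z 0.0326 tilt [ 0.    -0.002  0.001] push F 1.23 F [-3.8 -0.2  4.6]
```

```bash
python3 -m inch '[[[0.001,0.005,0.0036,0.035,-0.002,0.001,0],[0.001,0.005,0.0036,0.04,0,0,0]]]'>/dev/null; python3 -c "
from h import *
st(.009)";python3 -m inch '[[[0.001,0.005,0.0036,0.04,0,0,0],[0.001,0.005,0.0036,0.04,0,0,0]]]'>/dev/null; python3 -c "
from h import *
st(.009)"
```

```text
t 12.15 yaw rel 0.281 tool rel 0.255 contact y -0.0912 z 0.0323 tilt [ 0.    -0.002  0.   ] push F 3.15 F [-5.3  1.6 11.6]
t 12.35 yaw rel 0.208 tool rel 0.17 contact y -0.092 z 0.0324 tilt [ 0.    -0.003 -0.   ] push F 4.8 F [-6.8  3.3 10.5]
```

Push works, but Fz up to 11 N suggests the plate's edge is bearing on a bevel at the fingertip. I'll back off, go lower and touch again.

```bash
python3 -m inch '[[[0,0,-0.008,0,0,0,0],[0.002,0,-0.003,-0.02,-0.003,0,0],[0.0015,0,0,0,0,0,0]]]'; python3 -m inch '[[[0,0,0.003,0,0,0,0]]]';  python3 -c "
from h import *
st(.009);go([.4649,.1063,.029],-1.062)"
```

```text
t: 12.65
tool_pos: [0.5215, 0.0885, 0.0296]
orientation: [1.047, 1.303, -1.045]
force: [0.3, -0.0, 0.1]
opening: 0.0007
t: 12.75
tool_pos: [0.5216, 0.0859, 0.0291]
orientation: [1.046, 1.305, -1.045]
force: [-0.0, -1.0, -0.0]
opening: 0.0005
t 12.75 yaw rel 0.294 tool rel 0.191 contact y -0.1054 z 0.0291 tilt [ 0.     0.    -0.001] push F -0.97 F [-0. -1. -0.]
t 12.75 pos [0.5216 0.0859 0.0291] zang -1.351 shift [ 0.     -0.0509 -0.0323] turn x -0.289 tilt [ 0.     0.    -0.001] F [-0.01 -1.03 -0.01] open 0.0005
```

```bash
python3 -m inch '[[[0,0,0.002,0,0,0,0]]]'; python3 -m inch '[[[0,0,0.002,0,0,0,0]]]';  python3 -m inch '[[[0,0,0.002,0,0,0,0]]]'; python3 -c "
from h import *
st(.009)"
```

```text
t: 12.85
tool_pos: [0.5218, 0.0837, 0.0288]
orientation: [1.046, 1.305, -1.045]
force: [-0.8, -0.3, -0.4]
opening: 0.0008
t: 12.95
tool_pos: [0.522, 0.0815, 0.0286]
orientation: [1.045, 1.305, -1.045]
force: [0.0, 1.3, -0.0]
opening: 0.0003
t: 13.05
tool_pos: [0.5225, 0.0798, 0.0287]
orientation: [1.046, 1.306, -1.045]
force: [0.4, 4.7, 0.4]
opening: 0.0004
t 13.05 yaw rel 0.233 tool rel 0.191 contact y -0.0959 z 0.0287 tilt [ 0.    -0.001 -0.001] push F 4.41 F [0.4 4.7 0.4]
```

```bash
python3 -m inch '[[[-0.0003,0.0035,0.003,0.03,0,0,0],[-0.0003,0.0035,0.003,0.03,0,0,0]]]'>/dev/null; python3 -c "
from h import *
st(.0129)"; python3 -m inch '[[[-0.0003,0.0036,0.0028,0.03,0,0,0]]]'>/dev/null; python3 -c "
from h import *
st(.0129)"
```

```text
t 13.25 yaw rel 0.131 tool rel 0.127 contact y -0.0883 z 0.0292 tilt [ 0.    -0.003  0.   ] push F 6.07 F [-0.6  6.1 -0. ]
t 13.35 yaw rel 0.101 tool rel 0.094 contact y -0.088 z 0.0296 tilt [ 0.    -0.003  0.   ] push F 4.33 F [-0.9  4.3  1.1]
```

```bash
python3 -m inch '[[[0.0003,0.0022,0.0014,0.014,-0.003,0,0]]]'>/dev/null; python3 -c "
from h import *
st(.0129)"; python3 -m inch '[[[0.0002,0.0022,0.0014,0.015,0,0,0]]]'>/dev/null; python3 -c "
from h import *
st(.0129)"; python3 -m inch '[[[0,0.0018,0.0012,0.012,0,0,0]]]'>/dev/null; python3 -c "
from h import *
st(.0129)"
```

```text
t 13.45 yaw rel 0.083 tool rel 0.077 contact y -0.0882 z 0.0295 tilt [ 0.    -0.001  0.   ] push F 4.08 F [-2.3  3.9  4. ]
t 13.55 yaw rel 0.068 tool rel 0.061 contact y -0.0883 z 0.0295 tilt [ 0.    -0.001  0.   ] push F 4.21 F [-2.5  4.   3.9]
t 13.65 yaw rel 0.054 tool rel 0.048 contact y -0.0884 z 0.0296 tilt [ 0.    -0.001  0.001] push F 4.48 F [-2.3  4.3  2.2]
```

```bash
python3 -m inch '[[[0,0.0016,0.0012,0.012,0,0,0]]]'>/dev/null; python3 -c "
from h import *
st(.0129)"; python3 -m inch '[[[0,0.0016,0.0012,0.011,0,0,0]]]'>/dev/null; python3 -c "
from h import *
st(.0129)"; python3 -m inch '[[[0,0.0014,0.001,0.01,0,0,0]]]'>/dev/null; python3 -c "
from h import *
st(.0129)"
```

```text
t 13.75 yaw rel 0.04 tool rel 0.034 contact y -0.0882 z 0.0296 tilt [ 0.    -0.001  0.001] push F 4.35 F [-1.2  4.3  1.4]
t 13.85 yaw rel 0.026 tool rel 0.022 contact y -0.0879 z 0.0296 tilt [ 0.    -0.001  0.001] push F 4.38 F [-1.2  4.3  1.7]
t 13.95 yaw rel 0.014 tool rel 0.011 contact y -0.0878 z 0.0296 tilt [ 0.    -0.001  0.001] push F 4.31 F [-1.3  4.3  1.4]
```

```bash
python3 -m inch '[[[0,0.0013,0.001,0.01,0,0,0]]]'>/dev/null; python3 -c "
from h import *
st(.0129)"; python3 -m inch '[[[0,0.0013,0.0009,0.009,0,0,0]]]'>/dev/null; python3 -c "
from h import *
st(.0129)"; python3 -m inch '[[[0,0.0011,0.0008,0.008,0,0,0]]]'>/dev/null; python3 -c "
from h import *
st(.0129)"
```

```text
t 14.05 yaw rel 0.003 tool rel 0.001 contact y -0.0877 z 0.0296 tilt [ 0.    -0.001  0.   ] push F 5.53 F [-1.   5.5  1.3]
t 14.15 yaw rel -0.007 tool rel -0.009 contact y -0.0877 z 0.0296 tilt [ 0.    -0.001  0.   ] push F 4.62 F [-0.8  4.6  1.4]
t 14.25 yaw rel -0.017 tool rel -0.018 contact y -0.0876 z 0.0296 tilt [ 0.    -0.001  0.   ] push F 4.75 F [-1.6  4.7  2.3]
```

```bash
python3 -m inch '[[[0,0.0010,0.0008,0.008,0,0,0]]]'>/dev/null; python3 -c "
from h import *
st(.0129)"; python3 -m inch '[[[0,0.0010,0.0007,0.007,0,0,0]]]'>/dev/null; python3 -c "
from h import *
st(.0129)"; python3 -m inch '[[[0,0.0010,0.0007,0.007,0,0,0]]]'>/dev/null; python3 -c "
from h import *
st(.0129)"
```

```text
t 14.35 yaw rel -0.024 tool rel -0.027 contact y -0.0875 z 0.0295 tilt [ 0.    -0.001  0.   ] push F 9.08 F [-3.6  9.1  2.9]
t 14.45 yaw rel -0.024 tool rel -0.034 contact y -0.0878 z 0.0294 tilt [ 0.    -0.003  0.002] push F 9.5 F [-6.6  9.5  7.2]
t 14.55 yaw rel -0.024 tool rel -0.042 contact y -0.0879 z 0.0294 tilt [ 0.    -0.004  0.004] push F 8.42 F [-7.1  8.4  7.4]
```

The stop is found at yaw −0.024 rad: push force rose from 4.7 to ~9 N with no more turning. With side friction that's about 9 to 15 N on the screw (by moments about the peg), so enough. Retreat straight off the edge, then lift and look.

```bash
python3 -m inch '[[[0,-0.0004,-0.004,0,0,0,0],[0,0,-0.012,0,0,0,0],[-0.02,0,-0.015,0,0,0,0],[-0.045,0,-0.02,0,0,0,0],[-0.045,0,-0.04,0,0,0,0],[-0.02,0,-0.05,0,0,0,0],[0,-0.02,-0.045,0,0,0,0],[0,-0.02,-0.045,0,0,0,0],[0,0,-0.02,0,0,0,0],[0,0,0,0,0,0,0]]]'; python3 - <<'E'
from h import *
c=optics.read_camera("top"); f=c["frame"]
cv2.imwrite("pics/t7.png",cv2.resize(f[130:275,150:305],None,fx=5,fy=5,interpolation=cv2.INTER_CUBIC)[:600])
E
```

```text
t: 15.55
tool_pos: [0.5175, 0.3159, 0.1577]
orientation: [1.223, 1.199, -1.223]
force: [-0.3, -0.9, -0.2]
opening: 0.0004
```

View pics/t7.png

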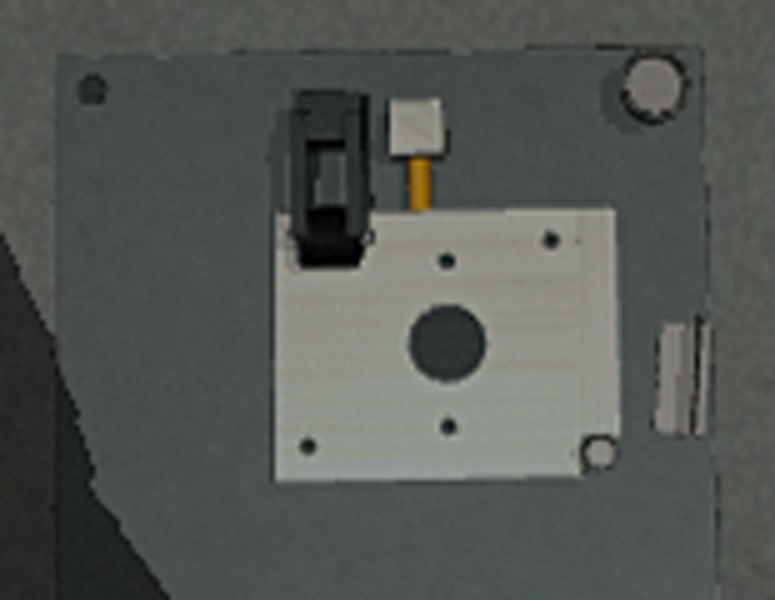

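The notch hugs the peg at (599,452), the long edge bears on the screw tip at (420,209), and the shoe rests on the plate at (330,255). The robot is clear, so I'm handing in.

```bash
python3 -c "
from plant import workorder
print(workorder.close_job())"
```

```text
the job is handed in; nothing more can be done
None
```

The plate is home in the jig and the job is handed in at about 15.6 s robot time. I slid it diagonally by cradling its far corner until both notch faces bore on the peg. Then I pushed the short edge near that corner, which turned the plate clockwise under the shoe until it met the stop screw.

**Last checks:**
- **Stop screw:** the push force rose from 4.7 N to about 9 N at plate yaw ≈ −0.024 rad, and the plate turned no further. By moments about the peg, that pressed the screw with roughly 9 N at first, then up to about 15 N because of side friction. This is above the 8 N aimed for but under the 20 N limit.
- **Final picture:** with the robot clear, the notch is on the peg, the long edge is at the screw tip and the shoe is on the plate. The other things on the jig are undisturbed.

**What did not go as planned:**
- **Hole attempt:** I first tried to move the plate with one finger in its central "hole", but the hole was not open to the finger. The fingertip pressed on the plate twice, reading 46 N and 66 N vertically (about 74 N in all), below the 120 N wrist limit. The plate did not shift. I took the 40 N limit to cover only the arm and gripper body, not the fingertips.
- **Fingertip bevel:** early in the turning push the plate's edge bore on a bevel at the fingertip, with about 11 N upward force. I backed off, went lower and carried on.
- **Pictures:** I viewed 12 against the budget of 10, and one of them was taller than 600 pixels.

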